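# Turn the rotary reagent stand until the amber bottle faces front and lock it

## Task

Push the rotary reagent stand round by the finger lugs on its rim until the tall amber bottle is at the front, in line with the lock, then push the lock slide fully home so that its fork straddles the bottle's lug and the stand can no longer turn. Everything stays standing in its well: do not touch or lift the bottle or the dropper vials, and leave the things round the stand where they are.

Things in the scene. Friction and masses are not known exactly. Their poses are not given: they have to be found in the camera images.
- stand_base: Fixed grey foot of the stand, 150 mm across; from it a flat tongue 62 mm wide, 9 mm high reaches 194 mm out from the axis. The side with the tongue is the front. Origin: on the turning axis at desk height, z up, x from front to back (tongue, lock and front place lie along its -x). It cannot be pushed away.
- turntable: White round plate 176 mm across, z = 20 to 30 mm, that turns about the stand's upright axis, either way; origin on the axis at desk height. Friction 0.1 N m: it stops when no longer pushed. Five stations 72 degrees apart, in its own frame at 180 (its -x), 252, 324, 36, 108 degrees: each a cup-shaped well (62 mm, rim at z = 52 mm, centre 54 mm off the axis) and a lug on the same radius.
- lug_a (a point): End of the finger lug of the station on the turntable's -x; the other four lugs are like it. A lug is a white tongue sticking out of the plate's edge, 20 mm wide, from 88 to 118 mm off the axis, z = 20 to 36 mm, with a round end; over 85 mm of free gap to the next. Push its flank. Over the front tongue they pass 1 to 3 mm from the drawn-back lock's prongs.
- front_place (a point): Where the middle of the amber bottle's underside comes when its station is at the front: 54 mm from the axis along the stand's -x, 44 mm above the desk. Fixed to the stand. A wire grid stands along the back of the desk: work on the rim on the robot's side and at the sides rather than behind.
- lock_slide (a joint): Steel lock on the tongue, slides towards the axis: 0 = drawn back, prong noses 121 mm from the axis; 0.028 m = fully home. Stiff (2.5 N), stays where left. Its fork has two prongs 28 mm apart inside, flared at the noses, that go over the 20 mm lug at the front; they draw in a lug that is within about 5 degrees and jam head-on against one that is farther off.
- lock_plate (a point): Middle of the outer face (it looks along the stand's -x) of the black upright thumb plate of the lock, 50 mm above the desk, 160 mm from the axis at slide 0. Plate 36 mm wide, 11 mm thick, top at z = 62 mm. Push this face along the stand's +x. The metal in front of it is 17 mm high.
- amber_bottle: Amber glass bottle with screw cap, 52 mm across, 110 mm tall, far bigger than the vials; stands loose in a well, 8 mm deep (2 mm play). Which station holds it changes. Origin: middle of its underside, 44 mm above the desk. Its top is at 154 mm: keep the gripper's body clear of it; pushing another station's lug helps.
- reagent_vial_1: Dropper vial, 24 mm across, 64 mm tall, loose in the 26 mm hole, 14 mm deep, of a well; origin in the middle of its underside, 30 mm above the desk. Its top is 94 mm above the desk. One station is empty.
- reagent_vial_2: Dropper vial like vial 1, in another well.
- reagent_vial_3: Dropper vial like vial 1, in another well.
- bench_timer: Bystander: white bench timer with a sloping face, 60x68x62 mm, on the desk; origin in the middle of its underside.
- label_roll: Bystander: roll of labels lying flat, 68 mm across, 30 mm high, on the desk; origin in the middle of its underside.
- tape_1: Bystander: roll of packing tape lying flat, 94 mm across, 48 mm high, on the desk; origin in the middle of its underside.

How it is judged:
By the outcome, as a careful person would: the job done as asked, in the order asked, and still so for the second after the job is handed in, with the robot touching nothing.
It also fails if it takes over 61 s, if anything falls off the work surface, if the arm or the gripper's body presses on something with over 40 N, if the wrist force passes 120 N, or if a joint passes its speed limit or range.

## Robot

A 6-joint arm with a two-finger parallel gripper is mounted at the origin on the work surface; the furniture and walls round the work are solid. World frame = base frame: x ahead of the robot, y to its left, z up, the work surface at z = 0. Lengths are in m, angles in rad, forces in N, time in s.
With the tool pointing down it reaches from about 0.325 to 0.9 m from the base axis. Payload 6.1 kg.
Tool frame: the origin (TCP) lies midway between the tips of the shut fingers; the grasp point (between the pads) lies 19 mm behind it (robot.tcp_to_grasp is the distance from the TCP to the grasp point, in m); z points along the fingers, y is the line along which they close (so a half turn about z gives the same grasp; the last joint's range is limited). The gripper opens to 85 mm and grips with 20 to 120 N. Pads are 22 mm wide; open, the fingers measure 114 mm over their backs; the gripper's body (76 mm by 85 mm) begins 54 mm behind the grasp point. The pads swing forward as they close: fully open they stand 13 mm farther back than shut.
Start: joints at [-1.385, 0.22, 1.526, -0, 1.395, -0.126], TCP at [0.192, -0.595, 0.231] pointing down, gripper open.
Joint ranges: [-2.98, 2.98], [-0.91, 2.08], [0.09, 2.57], [-1.24, 4.39], [0.2, 2.65], [-2.68, 2.68]. Speed limits (rad/s): [2.57, 2.57, 3.01, 3.14, 3.14, 3.14].

## Interface

Orientations are given as a 3x3 rotation matrix whose columns are the frame's x, y, z axes.
In Python, from rig import observe, vision, robot gives the robot as it stands.
- The arm moves only by the tool servo_tool, never from a script. Its argument "series" is a list of rows, each an object of numbers: "tx", "ty", "tz": the shift along the tool's x, y, z in mm; "spin": the turn about the tool's z in rad. In form: [{"tx": .., "ty": .., "tz": .., "spin": ..}, ...]. A call has 1 to 10 rows; each row shifts and turns the commanded pose from where the row before left it, along the tool's axes as they then stand; what a row does not reach is not made up. A row lasts 1/8 s, in which the tool goes at most 62.5 mm and 10.7 degrees, less where a joint would pass 70% of its speed; a pose out of reach is approached as far as the arm can. A call is refused whole if a number of a shift passes 62.5 or a number of a turn 0.188, either way. A call with a gripper value outside its range is refused whole. "grip" is the opening, from 0 (shut) to 1 (fully open), set as the call begins (left out, the last holds). The fingers move at their own pace and stop on an object; "squeeze" is the grip in N (left out, the last holds). Time passes only in rows, so rows that do not move let the fingers close. It gives the time, the measured TCP pose, the force, the opening and the grip force at its end, in the units of the state.
- observe(): the state, without advancing time (a new reading comes with each control period).
- vision.read_camera(name): name is "scene" or "top"; returns the picture (384x512x3 uint8, red, green, blue); there is no depth.
- vision.get_calibration(name): a dict with "fov_y" (degrees; the focal length in pixels is half the picture's height over the tangent of half this angle, whatever the lens; pixels are square), "cx", "cy" (the principal point, pixels), "k1" (the pictures are not rectified: a ray, as slopes to the right and down, at radius r is drawn at 1 + k1 r^2 times it, then the intrinsics apply), "T" (4x4, takes a point from camera to world coordinates). Camera axes: x right, y up, looking along -z (the intrinsics and any distortion apply to the point x, -y, -z); pixel columns grow to the right and rows downward; lengths in m; the calibration is good to about 2 mm. A picture is of the moment at which its call begins. get_calibration takes no time and is no camera call.
- robot.job_done(): hands the job in; it is judged then, once.
The state is a dict: "t": time; "joint_pos": joint angles; "dq": joint speeds; "joint_efforts": joint torques, N m; "tcp_pos": TCP position; "orientation": TCP orientation; "force": force on the tool from outside, world axes, zero at the start; "torque": the same for the moment, N m; "grip_width": finger opening in m; "finger_force": force on a finger pad.
Only numpy, scipy, OpenCV 4.12 (cv2) and the standard library are available. Lean on these libraries where they do the work, as an engineer would, in place of code of your own. Each camera call takes 0.05 s, during which the arm holds its last target. There are 200 camera calls.

## Working session

There is one attempt and no reset: what is moved stays moved. The work goes in short steps, Python scripts to look and compute and a tool call to move; the robot and the scene stay as the last step left them, time stands still between calls to the robot, and variables do not carry over. Pictures are saved under pics/ and viewed, at most 10 in all, crops included, and the job is handed in when it is done.

Besides the shell and the picture viewer there is one more tool, called after "Call:" by a JSON object that holds its "method" and its "body". servo_tool: Moves the arm, as the interface text tells. Its arguments: {"type":"object","properties":{"series":{"type":"array"},"grip":{"type":"number"},"squeeze":{"type":"number"}},"required":["series"]}

```bash
mkdir -p pics; cat > h.py <<'E'
import numpy as np, cv2
from rig import observe, vision, robot
def cal(n):
    c=vision.get_calibration(n); f=192/np.tan(np.radians(c['fov_y'])/2)
    return c,np.array([[f,0,c['cx']],[0,f,c['cy']],[0,0,1]]),np.array([c['k1'],0,0,0,0.]),np.array(c['T'])
def ray(n,uv):
    c,K,D,T=cal(n)
    p=cv2.undistortPoints(np.array(uv,float).reshape(-1,1,2),K,D).reshape(-1,2)
    d=np.c_[p[:,0],-p[:,1],-np.ones(len(p))]@T[:3,:3].T
    return T[:3,3],d
def onz(n,uv,z):
    o,d=ray(n,uv); return o+d*((z-o[2])/d[:,2])[:,None]
def proj(n,P):
    c,K,D,T=cal(n); q=(np.atleast_2d(P)-T[:3,3])@T[:3,:3]
    q=q*[1,-1,-1]; return cv2.projectPoints(q,np.zeros(3),np.zeros(3),K,D)[0].reshape(-1,2)
def snap(n,name):
    im=vision.read_camera(n); cv2.imwrite(f'pics/{name}.png',im[:,:,::-1]); return im
E
python3 - <<'E'
from h import *
for n in('scene','top'):
    snap(n,n+'0'); c,K,D,T=cal(n); print(n,K[0,0],c['k1'],T.round(3).tolist())
a=cv2.imread('pics/scene0.png');b=cv2.imread('pics/top0.png')
s=observe();print(s['t'],s['tcp_pos'],s['orientation'],s['force'])
E
```

```text
scene 380.11909071378375 -0.004447642535836222 [[0.996, 0.054, -0.072, 0.405], [-0.09, 0.599, -0.796, -0.699], [0.0, 0.799, 0.601, 0.619], [0.0, 0.0, 0.0, 1.0]]
top 377.8875117832739 0.03032904335458815 [[-0.026, 0.996, -0.08, 0.426], [-1.0, -0.026, 0.008, 0.055], [0.006, 0.08, 0.997, 0.982], [0.0, 0.0, 0.0, 1.0]]
0.1 [ 0.19161955 -0.59429676  0.23025779] [[ 9.51784670e-01  3.06766733e-01 -3.37612262e-04]
 [ 3.06766830e-01 -9.51782981e-01  1.80831091e-03]
 [ 2.33396023e-04 -1.82469084e-03 -9.99998308e-01]] [ 0.42499752 -0.04942642 -0.10630033]
```

View pics/scene0.png

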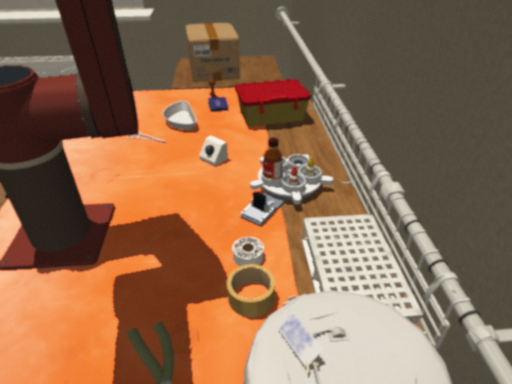

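View pics/top0.png

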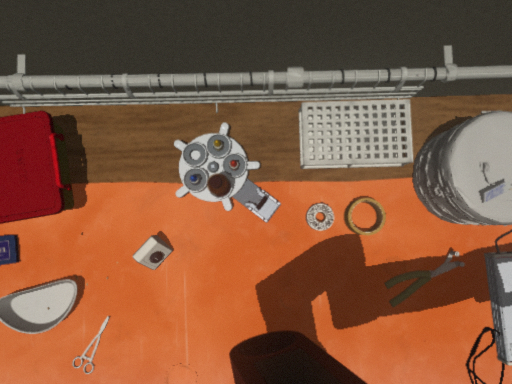

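The top view shows the stand's axis at about (213,167), the tongue and lock going to the lower right (265,205), and the amber bottle at about (221,185). Next I'll zoom in.

```bash
python3 - <<'E'
from h import *
b=cv2.imread('pics/top0.png')
c=b[110:235,160:300]; cv2.imwrite('pics/c1.png',cv2.resize(c,None,fx=5,fy=4.8 if 0 else 5,interpolation=cv2.INTER_CUBIC)[:600])
E
```

```text
(no output)
```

View pics/c1.png

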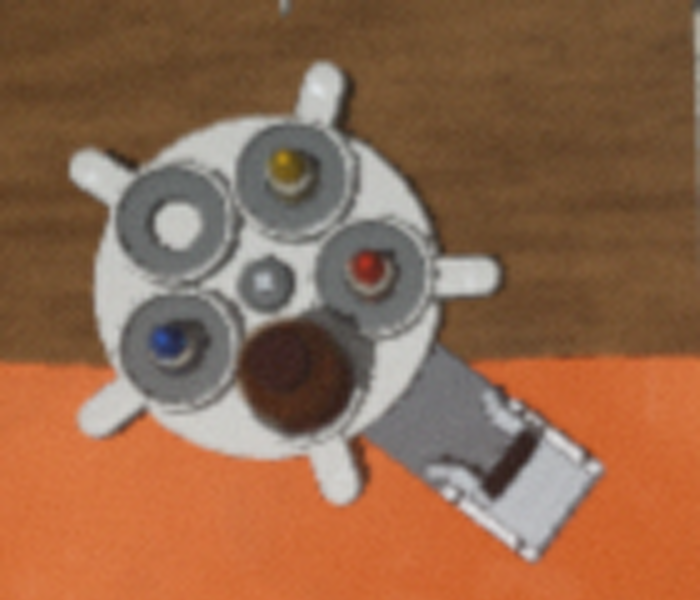

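The crop shows lug ends at (341,495) for amber, then (88,425), (80,160), (327,72) and (490,275) for red. The lock plate's top is at about (512,463), and the end of the tongue runs from (533,560) to (600,468).

```bash
cat >> h.py <<'E'
def lugs(im,c,r0=.098,r1=.114):
    hsv=cv2.cvtColor(im,cv2.COLOR_RGB2HSV); out=[]
    A=np.radians(np.arange(0,360,.5)); R=np.linspace(r0,r1,7)
    P=np.array([[c[0]+r*np.cos(a),c[1]+r*np.sin(a),.036] for a in A for r in R])
    uv=proj('top',P).astype(np.float32)
    g=cv2.remap(hsv,uv[:,0].reshape(len(A),-1),uv[:,1].reshape(len(A),-1),cv2.INTER_LINEAR)
    return np.degrees(A),((g[...,2]>140)&(g[...,1]<60)).mean(1)
def runs(A,m):
    b=m>.5; n=len(b); s=[i for i in range(n) if b[i] and not b[i-1]]; o=[]
    for i in s:
        k=0
        while b[(i+k)%n]: k+=1
        o.append(((A[i]+.5*(k-1)/2)%360,k*.5))
    return o
E
python3 - <<'E'
from h import *
from scipy.optimize import least_squares
q=lambda p:np.array(p)/5+[160,110]-.4
tips=onz('top',q([(341,503),(80,430),(72,155),(327,63),(499,275)]),.034)[:,:2]
f=lambda x:np.hypot(*(tips-x).T)-.118
c=least_squares(f,tips.mean(0)).x
print('axis',c,f(c)*1e3, np.degrees(np.arctan2(*(tips-c).T[::-1])))
print('hub',onz('top',q([(266,283)]),.05))
pl=onz('top',q([(490,493),(530,437),(512,463)]),.062)[:,:2]
for p in pl: print(p,np.hypot(*(p-c))*1e3,np.degrees(np.arctan2(*(p-c)[::-1])))
e=onz('top',q([(533,560),(600,468)]),.009)[:,:2]
for p in e: print(p,np.hypot(*(p-c))*1e3,np.degrees(np.arctan2(*(p-c)[::-1])))
m=e.mean(0);print('mid',np.hypot(*(m-c))*1e3,np.degrees(np.arctan2(*(m-c)[::-1])))
im=cv2.imread('pics/top0.png')[:,:,::-1].copy()
print(runs(*lugs(im,c)))
# amber: bottle bottom dir via scene/top
E
```

```text
axis [0.56759075 0.15768988] [-0.4859168   0.08851969  0.09227879 -0.48730689  0.43494308] [-162.05399992  127.42288551   54.75532786  -16.63707571  -89.31831171]
hub [[0.5654766  0.15538671 0.05      ]]
[0.45787081 0.04697085] 155.87548680075122 -134.7403233220778
[0.48466694 0.02673903] 154.99832821330742 -122.34378113818863
[0.47220153 0.03586657] 154.72563222960096 -128.0614008244095
[0.42479617 0.02534726] 194.69170222696442 -137.17551620371074
[ 0.47113425 -0.01051357] 193.89753538825556 -119.8321741017079
mid 192.0735597702892 -128.52170417453684
[(np.float64(55.5), 10.5), (np.float64(128.0), 10.5), (np.float64(199.5), 10.5), (np.float64(270.75), 10.0), (np.float64(343.0), 10.5)]
```

Checks out: the axis is at (0.568, 0.158) and all lug radii are within 0.5 mm of 118. The front direction is 231.5° and amber is at about 199°, so the stand has to turn +32.5°. I'll push the blue-vial lug (127°) from its clockwise side.

Call:
{"method": "servo_tool", "body": {"series": [{"tx":29.2,"ty":-35.5},{"tx":29.2,"ty":-35.5},{"tx":29.2,"ty":-35.5},{"tx":29.2,"ty":-35.5},{"tx":29.2,"ty":-35.5},{"tx":29.2,"ty":-35.5},{"tx":29.2,"ty":-35.5},{"tx":29.2,"ty":-35.5},{"tx":29.2,"ty":-35.5},{"tx":29.2,"ty":-35.5}], "grip": 0}}

```text
validation failed for argument at $.se...
```

Call:
{"method": "servo_tool", "body": {"series": [{"tx":29.2,"ty":-35.5},{"tx":29.2,"ty":-35.5},{"tx":29.2,"ty":-35.5},{"tx":29.2,"ty":-35.5},{"tx":29.2,"ty":-35.5},{"tx":29.2,"ty":-35.5},{"tx":29.2,"ty":-35.5},{"tx":29.2,"ty":-35.5},{"tx":29.2,"ty":-35.5},{"tx":29.2,"ty":-35.5}]}}

```text
validation failed for argument at $.se...
```

The rows probably need all four fields, so I'll fill them in.

Call:
{"method": "servo_tool", "body": {"series": [{"tx":29.2,"ty":-35.5,"tz":0,"spin":0},{"tx":29.2,"ty":-35.5,"tz":0,"spin":0},{"tx":29.2,"ty":-35.5,"tz":0,"spin":0},{"tx":29.2,"ty":-35.5,"tz":0,"spin":0},{"tx":29.2,"ty":-35.5,"tz":0,"spin":0},{"tx":29.2,"ty":-35.5,"tz":0,"spin":0},{"tx":29.2,"ty":-35.5,"tz":0,"spin":0},{"tx":29.2,"ty":-35.5,"tz":0,"spin":0},{"tx":29.2,"ty":-35.5,"tz":0,"spin":0},{"tx":29.2,"ty":-35.5,"tz":0,"spin":0}], "grip": 0}}

```text
t: 1.35
tcp_pos: [0.3609, -0.1659, 0.2311]
orientation: [[0.952, 0.306, 0.0], [0.306, -0.952, 0.0], [0.0, -0.0, -1.0]]
force: [0.7, 0.2, 0.6]
grip_width: 0.0003
finger_force: 0.0
```

Call:
{"method": "servo_tool", "body": {"series": [{"tx":29.2,"ty":-35.5,"tz":0,"spin":0},{"tx":29.2,"ty":-35.5,"tz":0,"spin":0},{"tx":29.2,"ty":-35.5,"tz":0,"spin":0},{"tx":29.2,"ty":-35.5,"tz":0,"spin":0},{"tx":29.2,"ty":-35.5,"tz":0,"spin":0},{"tx":29.2,"ty":-35.5,"tz":0,"spin":0},{"tx":29.2,"ty":-35.5,"tz":0,"spin":0},{"tx":29.2,"ty":-35.5,"tz":0,"spin":0},{"tx":29.2,"ty":-35.5,"tz":0,"spin":-0.035},{"tx":0,"ty":0,"tz":0,"spin":0}]}}

```text
t: 2.6
tcp_pos: [0.5129, 0.2197, 0.2304]
orientation: [[0.939, 0.343, -0.001], [0.343, -0.939, 0.0], [-0.001, -0.001, -1.0]]
force: [-0.3, -0.7, 0.3]
grip_width: -0.0004
finger_force: 0.0
```

```bash
python3 - <<'E'
from h import *
s=observe();p=s['tcp_pos'];R=np.array(s['orientation']);print(p)
print((R.T@(np.array([.530,.261,.028])-p)*1e3).round(1))
im=snap('top','t1'); cv2.imwrite('pics/t1c.png',cv2.resize(im[90:240,130:300,::-1],None,fx=4,fy=4)); print(im.shape)
E
```

```text
[0.51285533 0.21973418 0.23038031]
[ 30.5 -32.7 202.4]
(384, 512, 3)
```

View pics/t1c.png

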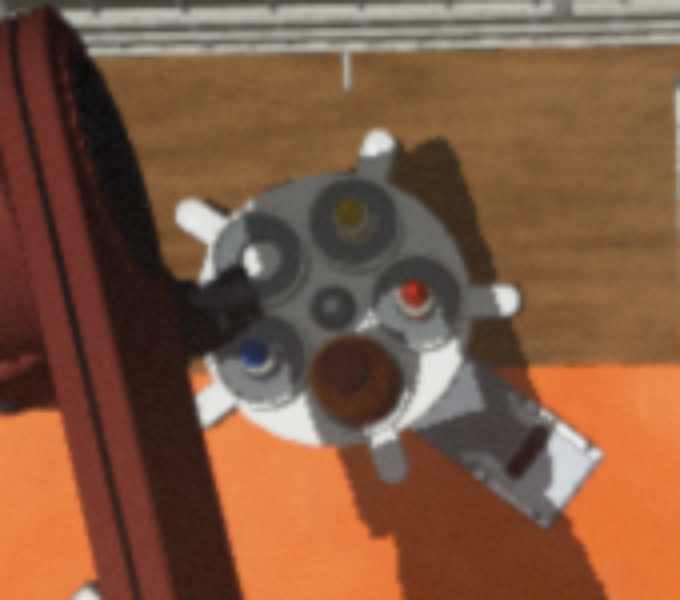

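The view is clear: the arm is left of the stand and the fingers are above the blue/empty side. I'll shift over, descend, then check the position.

Call:
{"method": "servo_tool", "body": {"series": [{"tx":30.5,"ty":-32.7,"tz":0,"spin":0},{"tx":0,"ty":0,"tz":0,"spin":0},{"tx":0,"ty":0,"tz":45,"spin":0},{"tx":0,"ty":0,"tz":45,"spin":0},{"tx":0,"ty":0,"tz":45,"spin":0},{"tx":0,"ty":0,"tz":35,"spin":0},{"tx":0,"ty":0,"tz":20,"spin":0},{"tx":0,"ty":0,"tz":12,"spin":0},{"tx":0,"ty":0,"tz":0,"spin":0}]}}

```text
t: 3.78
tcp_pos: [0.5304, 0.2581, 0.0293]
orientation: [[0.941, 0.34, -0.0], [0.34, -0.941, -0.0], [-0.0, 0.0, -1.0]]
force: [0.3, 0.7, 0.3]
grip_width: 0.0001
finger_force: 0.0
```

Call:
{"method": "servo_tool", "body": {"series": [{"tx":-5.7,"ty":-0.5,"tz":0,"spin":-0.052},{"tx":-5.7,"ty":0,"tz":0,"spin":-0.052},{"tx":-5.7,"ty":0,"tz":0,"spin":-0.052},{"tx":-5.7,"ty":0,"tz":0,"spin":-0.052},{"tx":-5.7,"ty":0,"tz":0,"spin":-0.052},{"tx":-5.7,"ty":0,"tz":0,"spin":-0.052},{"tx":-5.7,"ty":0,"tz":0,"spin":-0.052},{"tx":-5.7,"ty":0,"tz":0,"spin":-0.052},{"tx":-5.7,"ty":0,"tz":0,"spin":-0.052},{"tx":0,"ty":0,"tz":0,"spin":0}]}}

```text
t: 5.03
tcp_pos: [0.4882, 0.2324, 0.031]
orientation: [[0.686, 0.727, 0.003], [0.727, -0.686, 0.001], [0.002, 0.001, -1.0]]
force: [-0.2, 0.8, 0.2]
grip_width: -0.0001
finger_force: 0.0
```

```bash
cat >> h.py <<'E'
C=np.array([.5676,.1577])
def st(im=None):
    s=observe();p=s['tcp_pos'];d=p[:2]-C;R=np.array(s['orientation'])
    print('t',s['t'],p.round(4),'F',np.round(s['force'],1),'r',np.hypot(*d).round(4),'ang',np.degrees(np.arctan2(d[1],d[0])).round(1),'xdir',np.degrees(np.arctan2(R[1,0],R[0,0])).round(1))
E
python3 - <<'E'
from h import *
st(); im=snap('top','t2')
print([(float(a),w) for a,w in runs(*lugs(im,C))])
cv2.imwrite('pics/t2c.png',cv2.resize(im[90:240,130:300,::-1],None,fx=4,fy=4))
E
```

```text
t 5.025 [0.4882 0.2324 0.031 ] F [-0.2  0.8  0.2] r 0.109 ang 136.8 xdir 46.7
[(233.49999999999997, 0.5), (292.0, 11.5), (4.25, 11.0)]
```

View pics/t2c.png

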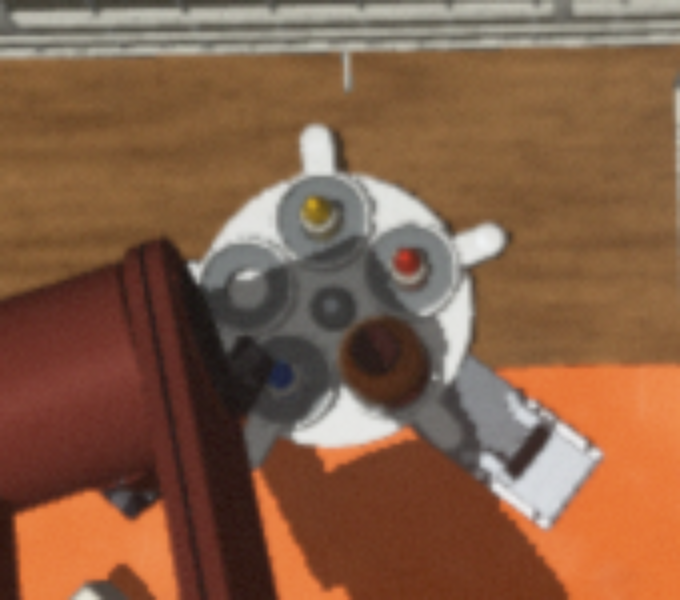

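The amber lug is now at about 220°, with the finger 11.2° behind its lug as expected. About 11.5° remain.

Call:
{"method": "servo_tool", "body": {"series": [{"tx":-5.5,"ty":0,"tz":1,"spin":-0.05},{"tx":-5.5,"ty":0,"tz":0,"spin":-0.05},{"tx":-5.5,"ty":0,"tz":0,"spin":-0.05},{"tx":-5.0,"ty":0,"tz":0,"spin":-0.05},{"tx":0,"ty":0,"tz":0,"spin":0}]}}

```text
t: 5.7
tcp_pos: [0.474, 0.2156, 0.0289]
orientation: [[0.529, 0.849, 0.001], [0.849, -0.529, 0.0], [0.001, 0.001, -1.0]]
force: [-0.5, 0.4, 0.1]
grip_width: -0.0001
finger_force: 0.0
```

```bash
python3 - <<'E'
from h import *
st(); im=snap('top','t3')
print([(float(a),w) for a,w in runs(*lugs(im,C))])
E
```

```text
t 5.7 [0.474  0.2156 0.0289] F [-0.5  0.4  0.1] r 0.1101 ang 148.3 xdir 58.1
[(16.0, 10.5), (84.0, 0.5), (234.75, 5.0), (303.75, 11.0)]
```

Amber is at 231.7°, in line with the lock. Next I'll back off, rise, and go to the outer side of the lock plate.

Call:
{"method": "servo_tool", "body": {"series": [{"tx":12,"ty":0,"tz":0,"spin":0},{"tx":0,"ty":0,"tz":0,"spin":0},{"tx":0,"ty":0,"tz":-45,"spin":0},{"tx":0,"ty":0,"tz":-45,"spin":0},{"tx":0,"ty":0,"tz":-45,"spin":0},{"tx":0,"ty":0,"tz":-35,"spin":0},{"tx":0,"ty":0,"tz":0,"spin":0.115},{"tx":0,"ty":0,"tz":0,"spin":0}]}}

```text
t: 6.75
tcp_pos: [0.48, 0.2259, 0.1987]
orientation: [[0.621, 0.784, 0.001], [0.784, -0.621, 0.0], [0.0, 0.0, -1.0]]
force: [-0.5, 0.1, -1.7]
grip_width: 0.0
finger_force: 0.0
```

```bash
python3 - <<'E'
from h import *
st(); s=observe();R=np.array(s['orientation'])
print((R.T@(np.array([.4493,.009,s['tcp_pos'][2]])-s['tcp_pos'])*1e3).round(1))
E
```

```text
t 6.75 [0.48   0.2259 0.1987] F [-0.5  0.1 -1.7] r 0.111 ang 142.1 xdir 51.6
[-189.   110.6   -0. ]
```

Call:
{"method": "servo_tool", "body": {"series": [{"tx":-38,"ty":22,"tz":0,"spin":0},{"tx":-38,"ty":22,"tz":0,"spin":0},{"tx":-38,"ty":22,"tz":0,"spin":0},{"tx":-38,"ty":22,"tz":0,"spin":0},{"tx":-37,"ty":22,"tz":0,"spin":0},{"tx":0,"ty":0,"tz":0,"spin":0},{"tx":0,"ty":0,"tz":0,"spin":0}]}}

```text
t: 7.62
tcp_pos: [0.4482, 0.0095, 0.1977]
orientation: [[0.621, 0.784, -0.001], [0.784, -0.621, 0.001], [-0.0, -0.001, -1.0]]
force: [-0.3, 0.6, -0.4]
grip_width: 0.0002
finger_force: 0.0
```

```bash
python3 - <<'E'
from h import *
st(); s=observe();R=np.array(s['orientation'])
print((R.T@(np.array([.4493,.009,.036])-s['tcp_pos'])*1e3).round(1))
im=snap('top','t4'); print([(float(a),w) for a,w in runs(*lugs(im,C))])
cv2.imwrite('pics/t4c.png',cv2.resize(im[90:240,150:320,::-1],None,fx=4,fy=4))
E
```

```text
t 7.625 [0.4482 0.0095 0.1977] F [-0.3  0.6 -0.4] r 0.1903 ang -128.9 xdir 51.6
[  0.3   1.4 161.7]
[(16.25, 10.0), (88.5, 11.5), (161.0, 10.5), (303.75, 11.0)]
```

View pics/t4c.png

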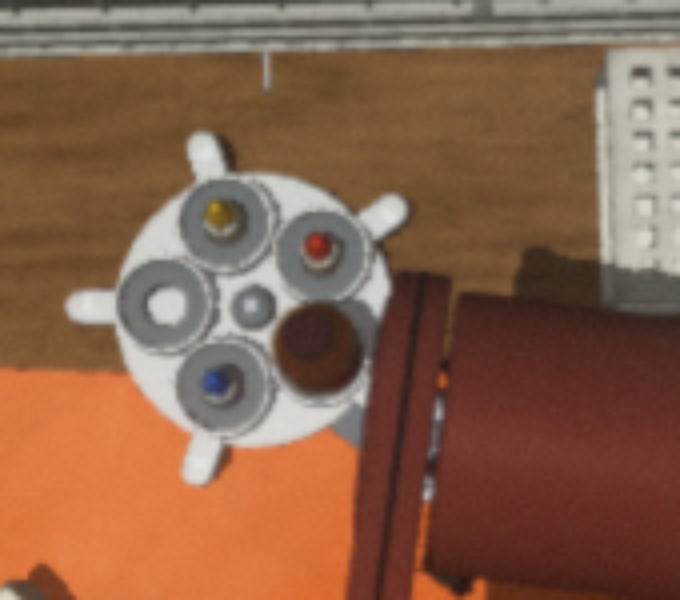

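All vials and the bottle are standing, and the lugs are at 16.4° mod 72°, which puts amber at about 232° and within tolerance. I'll descend to z≈0.044 in front of the plate.

Call:
{"method": "servo_tool", "body": {"series": [{"tx":0,"ty":1,"tz":45,"spin":0},{"tx":0,"ty":0,"tz":45,"spin":0},{"tx":0,"ty":0,"tz":35,"spin":0},{"tx":0,"ty":0,"tz":20,"spin":0},{"tx":0,"ty":0,"tz":9,"spin":0},{"tx":0,"ty":0,"tz":0,"spin":0}]}}

```text
t: 8.43
tcp_pos: [0.4491, 0.0094, 0.044]
orientation: [[0.621, 0.784, -0.001], [0.784, -0.621, 0.0], [-0.0, -0.001, -1.0]]
force: [-0.2, 0.2, 0.7]
grip_width: -0.0
finger_force: 0.0
```

Call:
{"method": "servo_tool", "body": {"series": [{"tx":7,"ty":0,"tz":0,"spin":0},{"tx":6,"ty":0,"tz":0,"spin":0},{"tx":5,"ty":0,"tz":0,"spin":0},{"tx":5,"ty":0,"tz":0,"spin":0},{"tx":5,"ty":0,"tz":0,"spin":0},{"tx":0,"ty":0,"tz":0,"spin":0}]}}

```text
t: 9.18
tcp_pos: [0.4669, 0.0309, 0.0443]
orientation: [[0.622, 0.783, 0.0], [0.783, -0.622, 0.0], [0.0, -0.0, -1.0]]
force: [0.1, 0.0, 0.2]
grip_width: 0.0003
finger_force: 0.0
```

Call:
{"method": "servo_tool", "body": {"series": [{"tx":4,"ty":0,"tz":0,"spin":0},{"tx":4,"ty":0,"tz":0,"spin":0},{"tx":4,"ty":0,"tz":0,"spin":0}]}}

```text
t: 9.55
tcp_pos: [0.4741, 0.0401, 0.0442]
orientation: [[0.622, 0.783, -0.001], [0.783, -0.622, -0.0], [-0.0, -0.0, -1.0]]
force: [-1.4, -2.8, 1.9]
grip_width: -0.0003
finger_force: 1.3
```

Call:
{"method": "servo_tool", "body": {"series": [{"tx":2,"ty":0,"tz":0,"spin":0},{"tx":2,"ty":0,"tz":0,"spin":0}]}}

```text
t: 9.8
tcp_pos: [0.4766, 0.0432, 0.0442]
orientation: [[0.622, 0.783, -0.0], [0.783, -0.622, -0.0], [-0.0, -0.0, -1.0]]
force: [-1.1, -2.8, -0.3]
grip_width: -0.0001
finger_force: 1.3
```

Call:
{"method": "servo_tool", "body": {"series": [{"tx":1.5,"ty":0,"tz":0,"spin":0},{"tx":0,"ty":0,"tz":0,"spin":0}]}}

```text
t: 10.05
tcp_pos: [0.4775, 0.0445, 0.0442]
orientation: [[0.622, 0.783, 0.0], [0.783, -0.622, 0.0], [0.0, -0.0, -1.0]]
force: [-0.8, -1.2, -0.7]
grip_width: 0.0001
finger_force: 0.6
```

Force is about 3 N, so the slide is moving freely. I'll keep going in small steps until it stops against something firm.

Call:
{"method": "servo_tool", "body": {"series": [{"tx":1.5,"ty":0,"tz":0,"spin":0},{"tx":0,"ty":0,"tz":0,"spin":0}]}}

```text
t: 10.3
tcp_pos: [0.4784, 0.0455, 0.0442]
orientation: [[0.622, 0.783, -0.0], [0.783, -0.622, 0.0], [-0.0, -0.0, -1.0]]
force: [-0.4, -2.0, -1.5]
grip_width: -0.0002
finger_force: 0.9
```

Call:
{"method": "servo_tool", "body": {"series": [{"tx":1.5,"ty":0,"tz":0,"spin":0},{"tx":0,"ty":0,"tz":0,"spin":0}]}}

```text
t: 10.55
tcp_pos: [0.4789, 0.0461, 0.0442]
orientation: [[0.622, 0.783, -0.001], [0.783, -0.622, -0.001], [-0.002, -0.0, -1.0]]
force: [-4.3, -4.6, 0.6]
grip_width: -0.0001
finger_force: 2.9
```

```bash
python3 - <<'E'
from h import *
st()
E
```

```text
t 10.55 [0.4789 0.0461 0.0442] F [-4.3 -4.6  0.6] r 0.1426 ang -128.5 xdir 51.6
```

Call:
{"method": "servo_tool", "body": {"series": [{"tx":1.2,"ty":0,"tz":0,"spin":0},{"tx":0,"ty":0,"tz":0,"spin":0}]}}

```text
t: 10.8
tcp_pos: [0.4789, 0.0461, 0.0442]
orientation: [[0.621, 0.784, -0.003], [0.784, -0.621, -0.003], [-0.004, -0.001, -1.0]]
force: [-7.2, -8.9, 4.4]
grip_width: 0.0004
finger_force: 5.7
```

Call:
{"method": "servo_tool", "body": {"series": [{"tx":1.2,"ty":0,"tz":0,"spin":0},{"tx":0,"ty":0,"tz":0,"spin":0}]}}

```text
t: 11.05
tcp_pos: [0.4789, 0.0462, 0.0441]
orientation: [[0.621, 0.784, -0.005], [0.784, -0.621, -0.004], [-0.006, -0.001, -1.0]]
force: [-9.5, -13.8, 7.4]
grip_width: -0.0002
finger_force: 8.4
```

It hit a hard stop at r = 142.6 mm, where "home" predicts about 143. I'll back off, rise, move clear and look.

Call:
{"method": "servo_tool", "body": {"series": [{"tx":-10,"ty":0,"tz":0,"spin":0},{"tx":-20,"ty":0,"tz":0,"spin":0},{"tx":-15,"ty":0,"tz":-10,"spin":0},{"tx":0,"ty":0,"tz":-45,"spin":0},{"tx":0,"ty":0,"tz":-45,"spin":0},{"tx":0,"ty":0,"tz":-45,"spin":0},{"tx":10,"ty":50,"tz":-20,"spin":0},{"tx":10,"ty":50,"tz":0,"spin":0},{"tx":0,"ty":50,"tz":0,"spin":0},{"tx":0,"ty":50,"tz":0,"spin":0}]}}

```text
t: 12.3
tcp_pos: [0.6228, -0.0969, 0.2095]
orientation: [[0.622, 0.783, 0.001], [0.783, -0.622, 0.0], [0.001, 0.001, -1.0]]
force: [0.1, -0.5, 0.4]
grip_width: 0.0003
finger_force: 0.0
```

Call:
{"method": "servo_tool", "body": {"series": [{"tx":0,"ty":50,"tz":0,"spin":0},{"tx":0,"ty":50,"tz":0,"spin":0},{"tx":0,"ty":0,"tz":0,"spin":0},{"tx":0,"ty":0,"tz":0,"spin":0}]}}

```text
t: 12.8
tcp_pos: [0.6995, -0.1578, 0.2087]
orientation: [[0.622, 0.783, -0.001], [0.783, -0.622, 0.001], [0.0, -0.001, -1.0]]
force: [0.0, 0.5, -0.2]
grip_width: 0.0002
finger_force: 0.0
```

```bash
python3 - <<'E'
from h import *
st(); im=snap('top','t5'); print([(float(a),w) for a,w in runs(*lugs(im,C))])
cv2.imwrite('pics/t5c.png',cv2.resize(im[110:230,160:300,::-1],None,fx=5,fy=5))
print(onz('top',proj('top',[[*(C-.1265*np.array([.6225,.7826])),.062]]),.062), proj('top',[[*(C-.1265*np.array([.6225,.7826])),.062]])*5-[800,550])
E
```

```text
t 12.8 [ 0.6995 -0.1578  0.2087] F [ 0.   0.5 -0.2] r 0.342 ang -67.3 xdir 51.5
[(16.25, 11.0), (88.75, 12.0), (161.25, 11.0), (219.75, 10.0), (231.75, 13.0), (242.0, 5.5), (303.5, 11.5)]
[[0.48885375 0.0587011  0.062     ]] [[462.29766313 428.12754285]]
```

View pics/t5c.png

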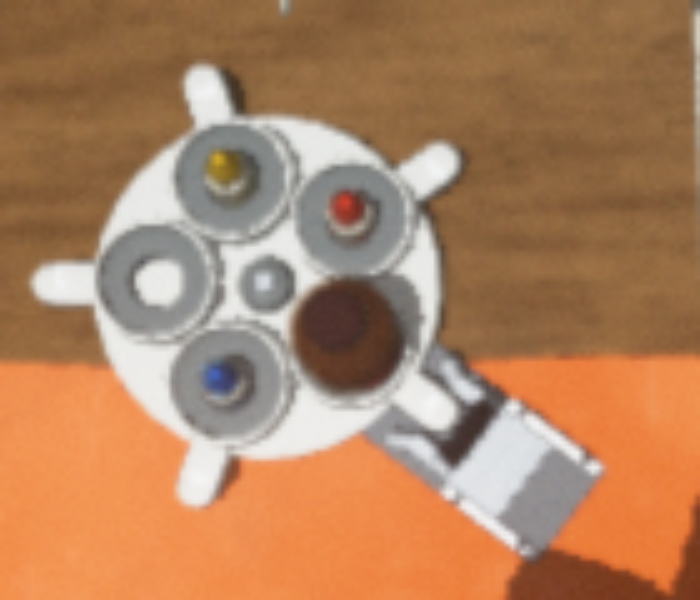

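The fork straddles the amber lug and everything is standing. The plate is at about (468,435), so I'll measure its travel numerically.

```bash
python3 - <<'E'
from h import *
u=np.array([-.6225,-.7826]); n=np.array([-u[1],u[0]])
R=np.arange(.105,.180,.0005)
for f in('top0','t5'):
    g=cv2.imread(f'pics/{f}.png',0)
    P=np.array([[*(C+r*u+w*n),.062] for r in R for w in np.linspace(-.014,.014,15)])
    uv=proj('top',P).astype(np.float32)
    v=cv2.remap(g,uv[:,0].reshape(len(R),-1),uv[:,1].reshape(len(R),-1),cv2.INTER_LINEAR).astype(float).mean(1)
    d=np.clip(110-v,0,None); print(f,(R*d).sum()/d.sum(), R[d>20].min(),R[d>20].max())
E
```

```text
top0 0.15356683836154036 0.14800000000000002 0.15900000000000003
t5 0.12786624103660837 0.12250000000000001 0.133
```

Measured travel is 26 ± 2 mm (one pixel is 2.4 mm). Together with the rigid stop at 17 N, at the position predicted for fully home, and the fork around the lug, this means the lock is home. I'm handing in.

```bash
python3 -c "
from h import *
print(robot.job_done())"
```

```text
the job is handed in; nothing more can be done
None
```

The amber bottle is at the front and the lock slide is pushed to its hard stop with the fork over the bottle's lug, with everything still standing; the camera read 26 ± 2 mm of slide travel against the nominal 28 mm, and the job is handed in.

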